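# Line up the eyeglass cases by length

## Robot

A 6-joint arm with a two-finger parallel gripper is mounted at the origin on the work surface. World frame = base frame: x ahead of the robot, y to its left, z up, the work surface at z = 0. Lengths are in mm, angles in degrees, forces in N, time in s.
With the tool pointing down it reaches from about 325 to 925 mm from the base axis. Payload 3.1 kg.
Tool frame: the origin (TCP) lies at the very end of the fingers, on their centre line; the grasp point (between the pads) lies grasp_offset behind it (grasp_offset is the distance from the TCP to the grasp point, in mm); z points along the fingers, y is the line along which they close (so a half turn about z gives the same grasp; the last joint's range is limited). The gripper opens to 85 mm and grips with 20 to 120 N. Pads are 22 mm wide; open, the fingers measure 114 mm over their backs; the gripper's body (76 mm by 85 mm) begins 54 mm behind the grasp point. The pads swing forward as they close: fully open they stand 13 mm farther back than shut.
Start: joints at [60.206, 12.427, 92.441, -0, 75.132, -6.429], TCP at [247.852, 573.767, 195.7] pointing down, gripper open.
Joint ranges: [-157.48, 157.48], [-44.54, 120.13], [17.64, 146.25], [-64.5, 244.5], [7.68, 150.69], [-147.95, 147.95]. Speed limits (degrees/s): [159.86, 159.86, 180, 180, 180, 180].

## Interface

Orientations are given as [roll, pitch, yaw] about the fixed x, y, z axes, in that order (R = Rz(yaw) Ry(pitch) Rx(roll)).
In Python, from station import * gives the robot as it stands. Calls block until the motion is done:
- goto(position, orientation): joint-space move of the TCP to a pose.
- move_l(position, attitude=None, speed=150): straight line of the TCP; attitude=None keeps the orientation; speed is the mean speed in mm/s.
- move_j(angles): joint-space move.
- grip(opening, squeeze=None): finger opening in mm; squeeze is the grip in N (None keeps the last); returns when the fingers have stopped.
- wait(seconds).
- solve_ik(position, orientation): joint angles nearest the present ones, or None.
- get_obs(): the state.
- get_image(name): name is "scene" or "top"; returns the picture (400x640x3 uint8, red, green, blue); there is no depth.
- get_calibration(name): a dict with "fx", "fy", "cx", "cy" (pixels), "R" (3x3) and "t" (3): a world point X has camera coordinates R X + t. Camera axes: x right, y down, z forward; pixel columns grow to the right and rows downward; lengths in mm; the calibration is good to about 2 mm. A picture is of the moment at which its call begins. get_calibration takes no time and is no camera call.
A pose or a line that the arm cannot do raises Unreachable and nothing moves.
- sign_off(): hands the job in; it is judged then, once.
Trained networks look in the newest picture that a camera, given by its name, has taken for a name from the list of things; names that differ only in an ending like _2 or _b are one class to them, and where a whole thing is asked for, a point or a joint stands for the part that bears it (a point fixed in the world has none). Each returns a list of dicts, best first, with "score" (0 to 1); they miss things now and then, are a little off and sometimes report something else, mostly with a low value. They report only what shows in the picture. A call takes as long as a camera call. They do not tell look-alikes from the thing itself.
- spot_in(name, camera): "extent" ([centre column, centre row, width, height] in pixels, round what is visible of it).
- regions_of(name, camera): "region" (400x640 bool, what is visible of it) and "extent" ([centre column, centre row, width, height] in pixels, round what is visible of it).
The state is a dict: "t": time; "joint_pos": joint angles; "qvel": joint speeds; "effort": joint torques, N m; "tcp_pos": TCP position; "ee_rot": TCP orientation; "wrist_force": force on the tool from outside, world axes, zero at the start; "moment": the same for the moment, N m; "grip_width": finger opening in mm; "grip_force": force on a finger pad.
Only numpy, scipy, OpenCV 4.12 (cv2) and the standard library are available. Lean on these libraries where they do the work, as an engineer would, in place of code of your own. Each camera call takes 0.05 s, during which the arm holds its last target. There are 200 camera calls.

## Task

Line up the four eyeglass cases on the board in order of length, one on each cork pad: the longest on the pad at the end where the steel magnifier lies, then each next shorter one in turn, the shortest at the end by the reading glasses. Lay each case flat and right way up, centred on its pad and lengthwise along it (either way round), and leave the magnifier and the reading glasses where they lie.

Things in the scene. Friction and masses are not known exactly. Their poses are not given: they have to be found in the camera images.
- case_longest: The longest of four hard grey-blue silicone eyeglass cases with a dark seam, lying closed on the table: 154 mm long (its x axis), 50 mm wide (y), 38 mm high (z, up); origin at the centre of its underside. Straight, flat sides, about 115 g (the mass varies by a fifth or so). Its place among the four and its yaw change from start to start (long side mostly across, along world y).
- case_second: The second longest of four hard grey-blue silicone eyeglass cases with a dark seam, lying closed on the table: 130 mm long (its x axis), 46 mm wide (y), 34 mm high (z, up); origin at the centre of its underside. Straight, flat sides, about 98 g (the mass varies by a fifth or so). Its place among the four and its yaw change from start to start (long side mostly across, along world y).
- case_third: The third longest of four hard grey-blue silicone eyeglass cases with a dark seam, lying closed on the table: 106 mm long (its x axis), 42 mm wide (y), 30 mm high (z, up); origin at the centre of its underside. Straight, flat sides, about 80 g (the mass varies by a fifth or so). Its place among the four and its yaw change from start to start (long side mostly across, along world y).
- case_shortest: The shortest of four hard grey-blue silicone eyeglass cases with a dark seam, lying closed on the table: 82 mm long (its x axis), 38 mm wide (y), 26 mm high (z, up); origin at the centre of its underside. Straight, flat sides, about 62 g (the mass varies by a fifth or so). Its place among the four and its yaw change from start to start (long side mostly across, along world y).
- pad_a: One of four identical fixed cork pads, 160 (x) x 58 (y) x 3 mm, side by side in one row (along y, about 90 mm apart) on a fixed dark board 10 mm high beyond the cases; its top is 13 mm above the table. Origin at the centre of the pad's underside. The row's place and yaw vary; which of the four names lies where in the row changes from start to start.
- pad_b: One of four identical fixed cork pads, 160 (x) x 58 (y) x 3 mm, side by side in one row (along y, about 90 mm apart) on a fixed dark board 10 mm high beyond the cases; its top is 13 mm above the table. Origin at the centre of the pad's underside. The row's place and yaw vary; which of the four names lies where in the row changes from start to start.
- pad_c: One of four identical fixed cork pads, 160 (x) x 58 (y) x 3 mm, side by side in one row (along y, about 90 mm apart) on a fixed dark board 10 mm high beyond the cases; its top is 13 mm above the table. Origin at the centre of the pad's underside. The row's place and yaw vary; which of the four names lies where in the row changes from start to start.
- pad_d: One of four identical fixed cork pads, 160 (x) x 58 (y) x 3 mm, side by side in one row (along y, about 90 mm apart) on a fixed dark board 10 mm high beyond the cases; its top is 13 mm above the table. Origin at the centre of the pad's underside. The row's place and yaw vary; which of the four names lies where in the row changes from start to start.
- magnifier: Hand magnifier with steel rim (76 mm across) and steel handle, 167 mm long, 12 mm high, lying loose on the table just beyond one end of the row, left or right. Its x axis runs from the handle to the lens; origin on the underside, 45 mm short of the lens's centre. It marks the longest case's end of the row; to be left alone.
- glasses: Folded reading glasses with a tortoiseshell plastic frame, loose on the table just beyond the other end of the row from the magnifier, the shortest case's end; 136 mm long (x) x 40 mm x 37 mm high, origin at the centre of the underside. To be left alone.
There are look-alikes about, which are no part of the job. What is shaped like the case_third but pink is not meant.

How it is judged (in metres and radians):
At the end, for the whole second after the job is handed in: Each case flat, right way up (0.1 rad), still and released on its own pad, centre within 15 mm and length within 0.2 rad of the pad's; in order of length along the row (next in size under 135 mm apart), the longest at the magnifier's end (under 320 mm from it) (((horizontal distance between case_longest and pad_a below 0.015 m and angle between the x axis of case_longest and the x axis of pad_a, either way round below 0.2 rad) or (horizontal distance between case_longest and pad_b below 0.015 m and angle between the x axis of case_longest and the x axis of pad_b, either way round below 0.2 rad) or (horizontal distance between case_longest and pad_c below 0.015 m and angle between the x axis of case_longest and the x axis of pad_c, either way round below 0.2 rad) or (horizontal distance between case_longest and pad_d below 0.015 m and angle between the x axis of case_longest and the x axis of pad_d, either way round below 0.2 rad)) and ((horizontal distance between case_second and pad_a below 0.015 m and angle between the x axis of case_second and the x axis of pad_a, either way round below 0.2 rad) or (horizontal distance between case_second and pad_b below 0.015 m and angle between the x axis of case_second and the x axis of pad_b, either way round below 0.2 rad) or (horizontal distance between case_second and pad_c below 0.015 m and angle between the x axis of case_second and the x axis of pad_c, either way round below 0.2 rad) or (horizontal distance between case_second and pad_d below 0.015 m and angle between the x axis of case_second and the x axis of pad_d, either way round below 0.2 rad)) and ((horizontal distance between case_third and pad_a below 0.015 m and angle between the x axis of case_third and the x axis of pad_a, either way round below 0.2 rad) or (horizontal distance between case_third and pad_b below 0.015 m and angle between the x axis of case_third and the x axis of pad_b, either way round below 0.2 rad) or (horizontal distance between case_third and pad_c below 0.015 m and angle between the x axis of case_third and the x axis of pad_c, either way round below 0.2 rad) or (horizontal distance between case_third and pad_d below 0.015 m and angle between the x axis of case_third and the x axis of pad_d, either way round below 0.2 rad)) and ((horizontal distance between case_shortest and pad_a below 0.015 m and angle between the x axis of case_shortest and the x axis of pad_a, either way round below 0.2 rad) or (horizontal distance between case_shortest and pad_b below 0.015 m and angle between the x axis of case_shortest and the x axis of pad_b, either way round below 0.2 rad) or (horizontal distance between case_shortest and pad_c below 0.015 m and angle between the x axis of case_shortest and the x axis of pad_c, either way round below 0.2 rad) or (horizontal distance between case_shortest and pad_d below 0.015 m and angle between the x axis of case_shortest and the x axis of pad_d, either way round below 0.2 rad)) and height (world z) of case_longest between 0.008 and 0.019 m and angle between each of case_longest, case_second, case_third, case_shortest's own z axis and vertical below 0.1 rad and linear speed of each of case_longest, case_second, case_third, case_shortest below 0.02 m/s and height (world z) of case_second between 0.008 and 0.019 m and height (world z) of case_third between 0.008 and 0.019 m and height (world z) of case_shortest between 0.008 and 0.019 m and horizontal distance between case_longest and case_second below 0.135 m and horizontal distance between case_second and case_third below 0.135 m and horizontal distance between case_third and case_shortest below 0.135 m and horizontal distance between case_longest and magnifier below 0.32 m); the robot touches nothing.
It fails at once if the reading glasses are moved by more than 30 mm (distance of glasses from where it was at the start of the episode above 0.03 m).
It fails at once if the magnifier is moved by more than 30 mm (distance of magnifier from where it was at the start of the episode above 0.03 m).
It also fails if it takes over 106 s, if anything falls off the work surface, if the arm or the gripper's body presses on something with over 40 N, if the wrist force passes 120 N, or if a joint passes its speed limit or range.

## Working session

There is one attempt and no reset: what is moved stays moved. The work goes in short steps, each a Python script; the robot and the scene stay as the last script left them, time stands still between calls to the robot, and variables do not carry over. Pictures are saved under pics/ and viewed, at most 14 in all, crops included, and the job is handed in when it is done.

```bash
mkdir -p pics
python3 - <<'E'
from station import *
import cv2
for n in("top","scene"):
    im=get_image(n); cv2.imwrite(f"pics/{n}0.png",im[:,:,::-1])
    c=get_calibration(n); print(n,{k:(v.tolist() if hasattr(v,'tolist') else v) for k,v in c.items()})
o=get_obs();print(o)
try: print(grasp_offset)
except Exception as e: print(e)
E
```

```text
top {'fx': 390.93344051430967, 'fy': 390.93344051430967, 'cx': 321.8223898764847, 'cy': 204.22419966514826, 'R': [[0.011610139611588131, -0.9995894541263042, 0.02619404240809279], [-0.9878996504088131, -0.015518186927314853, -0.1543161255236588], [0.15465925572155104, -0.024085453576099432, -0.9876742406004569]], 't': [86.41046645282606, 530.2628706117647, 1248.5861654623623]}
scene {'fx': 367.27990058995107, 'fy': 367.27990058995107, 'cx': 318.5951688425994, 'cy': 201.2974741621114, 'R': [[0.6719080598590594, 0.740354975230604, 0.02034870383406159], [0.5151880670533925, -0.44746670093730034, -0.7309957640903796], [-0.5320909834438317, 0.5016453550104697, -0.6820785315007322]], 't': [-439.7600860662421, -194.29080951332887, 1293.6325895904847]}
{'t': 0.1, 'joint_pos': array([ 6.02068333e+01,  1.24743871e+01,  9.25201922e+01,  9.13532700e-04,
        7.51303482e+01, -6.42886383e+00]), 'qvel': array([ 0.03218247, -0.03850418, -0.21227051,  0.0141434 ,  0.00584076,
        0.09657601]), 'effort': array([-3.01398750e-04, -3.98073721e+01, -3.04973388e+01, -9.02360989e-05,
        4.20475422e-03, -8.71524346e-07]), 'tcp_pos': array([247.43485292, 573.05745244, 194.46951055]), 'ee_rot': array([-1.79875957e+02, -1.48649453e-02,  1.56635446e+02]), 'wrist_force': array([ 0.64738711,  0.25811055, -0.24408007]), 'moment': array([ 0.03163052, -0.02877464, -0.08692383]), 'grip_force': 0.0, 'grip_width': 85.20701581967988}
18.700000000000003
```

View pics/top0.png

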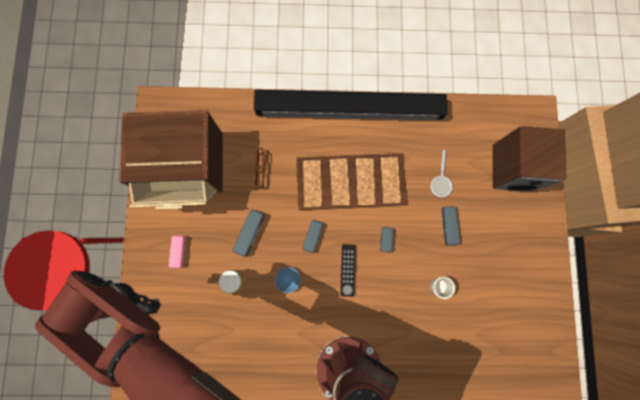

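View pics/scene0.png

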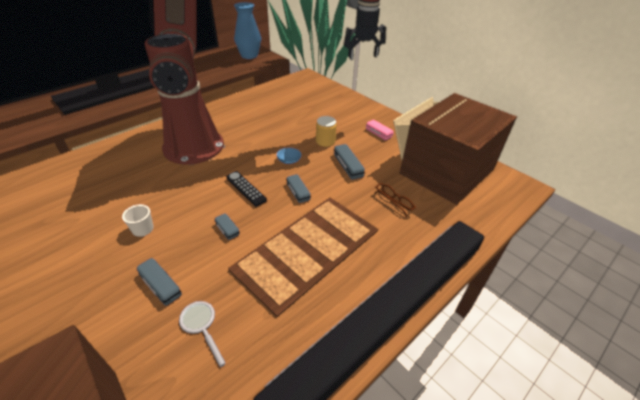

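The top view shows four grey-blue cases at (249,232), (314,236), (387,239) and (451,226). The pink look-alike is at (177,251), and the remote at (348,270) is another possible confusion. The pads run from column 313 to 391, the magnifier is on the right at (441,187) and the glasses on the left at (263,168). Next I'll measure by fitting cuboid silhouettes.

```bash
cat > h.py <<'E'
from station import *
import numpy as np, cv2
from scipy.optimize import minimize
DIM={'longest':(154,50,38),'second':(130,46,34),'third':(106,42,30),'shortest':(82,38,26)}
def proj(P,c):
    q=np.asarray(P)@np.array(c["R"]).T+np.array(c["t"]); return q[:,:2]/q[:,2:]*[c["fx"],c["fy"]]+[c["cx"],c["cy"]]
def unproj(uv,z,c):
    R=np.array(c["R"]);o=-R.T@np.array(c["t"])
    d=R.T@np.array([(uv[0]-c["cx"])/c["fx"],(uv[1]-c["cy"])/c["fy"],1]); return o+d*(z-o[2])/d[2]
def box(p,d,z0):
    a=p[2]; X=np.array([[sx*d[0]/2,sy*d[1]/2,z] for sx in(-1,1) for sy in(-1,1) for z in(0,d[2])])
    R=np.array([[np.cos(a),-np.sin(a),0],[np.sin(a),np.cos(a),0],[0,0,1]]); return X@R.T+[p[0],p[1],z0]
def render(pts,S=4):
    m=np.zeros((400*S,640*S),np.uint8); h=cv2.convexHull(((pts+.5)*S).astype(np.float32))
    cv2.fillConvexPoly(m,np.round(h).astype(np.int32),1); return m
def fit(mask,d,c,z0=0,S=4):
    M=cv2.resize(mask.astype(np.uint8)*255,None,fx=S,fy=S,interpolation=cv2.INTER_LINEAR)>127
    (u,v),(w,h),_=r=cv2.minAreaRect(np.argwhere(mask)[:,::-1].astype(np.float32))
    b=cv2.boxPoints(r); e=b[1]-b[0] if np.linalg.norm(b[1]-b[0])>np.linalg.norm(b[2]-b[1]) else b[2]-b[1]
    x0=unproj((u,v),z0+d[2]/2,c); x1=unproj((u+e[0],v+e[1]),z0+d[2]/2,c); a=np.arctan2(*(x1-x0)[1::-1])
    def cost(p):
        m=render(proj(box((p[0],p[1],p[2]/100),d,z0),c),S)>0; return 1-(m&M).sum()/(m|M).sum()
    s0=np.array([x0[0],x0[1],a*100]); r=minimize(cost,s0,method='Nelder-Mead',options=dict(initial_simplex=[s0,s0+[8,0,0],s0+[0,8,0],s0+[0,0,8]],maxiter=120))
    p=r.x; return p[0],p[1],(np.degrees(p[2]/100)+90)%180-90,1-r.fun
E
cat > m.py <<'E'
from h import *
im=get_image("top"); c=get_calibration("top"); hsv=cv2.cvtColor(im,cv2.COLOR_RGB2HSV)
found=[]
for n in DIM:
    for r in regions_of("case_"+n,"top"):
        if not any(np.hypot(r["extent"][0]-f["extent"][0],r["extent"][1]-f["extent"][1])<10 for f in found): found.append(r)
for r in found:
    m=r["region"]; print(np.round(r["extent"]),round(r["score"],2),m.sum(),"rgb",im[m].mean(0).astype(int))
    if r["score"]>.3: 
        for n,d in DIM.items(): print("   ",n,np.round(fit(m,d,c),2))
for r in regions_of("pad_a","top"):
    print("pad",np.round(r["extent"]),round(r["score"],2),np.round(fit(r["region"],(160,58,3),c,10),2))
for n in("magnifier","glasses"):
    for r in spot_in(n,"top")[:1]: print(n,r["score"],unproj(r["extent"][:2],5,c))
E
python3 m.py
python3 -c "
import cv2;i=cv2.imread('pics/top0.png')[140:300,150:480];cv2.imwrite('pics/crop.png',cv2.resize(i,None,fx=2.4,fy=2.4,interpolation=2))"
```

```text
[250. 233.  32.  47.] 0.78 781 rgb [104 110 108]
    longest [433.29 335.52 -22.79   0.93]
    second [434.02 335.3  -22.72   0.83]
    third [434.43 334.95 -22.42   0.62]
    shortest [426.85 341.   -22.45   0.43]
[449. 226.  20.  38.] 0.9 640 rgb [ 99 103 101]
    longest [ 469.87 -334.92    4.09    0.72]
    second [ 464.33 -338.34    3.35    0.92]
    third [ 468.13 -338.78    3.56    0.81]
    shortest [ 465.24 -340.41    6.43    0.56]
[442. 174.  22.  42.] 0.46 447 rgb [192 185 170]
    longest [ 6.4498e+02 -3.1149e+02 -2.1400e+00  4.7000e-01]
    second [ 6.3001e+02 -3.0808e+02  6.5200e+00  5.1000e-01]
    third [ 6.1888e+02 -3.1045e+02  2.5000e+00  5.5000e-01]
    shortest [ 6.0674e+02 -3.1185e+02  4.8200e+00  5.8000e-01]
[313. 235.  21.  34.] 0.84 430 rgb [106 111 109]
    longest [423.57 123.57 -14.57   0.58]
    second [425.84 123.52 -18.28   0.75]
    third [424.58 124.21 -18.35   0.93]
    shortest [432.15 122.35 -19.52   0.71]
[178. 252.  16.  33.] 0.76 468 rgb [227 148 163]
    longest [3.6552e+02 5.6108e+02 2.4000e+00 4.9000e-01]
    second [367.7  564.17  -0.57   0.64]
    third [368.21 565.12   0.65   0.87]
    shortest [373.27 565.82  -1.64   0.78]
[386. 240.  13.  23.] 0.82 289 rgb [103 109 108]
    longest [ 4.2597e+02 -1.1818e+02 -3.0000e-02  3.5000e-01]
    second [ 426.16 -122.28   -0.63    0.46]
    third [ 424.99 -121.78   -1.83    0.62]
    shortest [ 419.58 -122.34   -2.82    0.88]
pad [389. 181.  17.  45.] 0.81 [ 621.4  -138.62    2.56    0.94]
pad [366. 182.  20.  48.] 0.73 [615.99 -52.36   2.89   0.95]
pad [339. 183.  19.  45.] 0.66 [613.55  36.03   3.72   0.96]
pad [314. 183.  16.  48.] 0.58 [606.72 129.59   2.03   0.95]
magnifier 0.7 [ 648.98531407 -325.43839962    5.        ]
glasses 0.5 [659.47327761 305.61743429   5.        ]
```

View pics/crop.png

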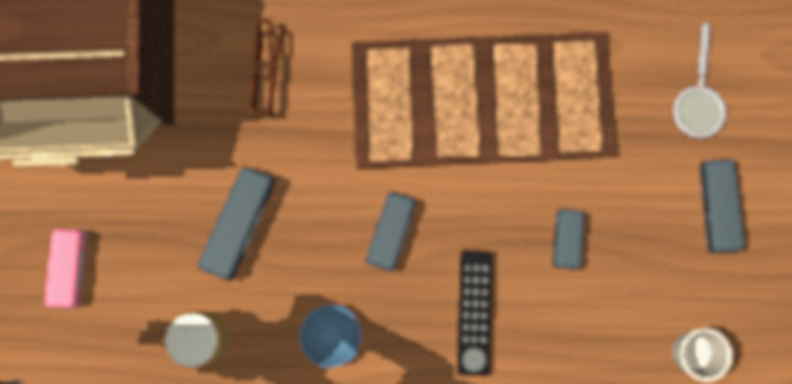

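Each case is clearly identified: the longest is at (249,232), second (451,226), third (314,236), shortest (387,239), and the pink one and the remote are excluded. The magnifier is on the right, so the longest goes on the rightmost pad. I'll start with the longest and check it.

```bash
cat > pp.py <<'E'
from h import *
C0=np.array([614.4,-6.3]); PY=3.0
def pad(i): # 0 = magnifier end (right)
    a=np.radians(PY); return C0+(i-1.5)*90*np.array([-np.sin(a),np.cos(a)])
def best(x,y,z,a):
    L=[]
    for yaw in(a,a+180,a-180):
        q=solve_ik([x,y,z],[180,0,yaw])
        if q is not None: L.append((abs(q[5]),yaw))
    return min(L)[1]
def pick_place(n,x,y,a,i):
    w=DIM[n][1]; tz=4; Z=150
    yaw=best(x,y,Z,a); grip(min(85,w+32)); goto([x,y,Z],[180,0,yaw]); move_l([x,y,tz],speed=120)
    grip(0,40); wait(.2); o=get_obs(); print(n,"w",o["grip_width"],"f",o["grip_force"],"t",o["t"])
    if abs(o["grip_width"]-w)>6: print("BAD GRASP"); return False
    move_l([x,y,Z],speed=150); px,py=pad(i); yaw=best(px,py,Z,PY)
    goto([px,py,Z],[180,0,yaw]); print("carry w",get_obs()["grip_width"])
    move_l([px,py,45],speed=150); move_l([px,py,tz+14.5],speed=40); print("F",get_obs()["wrist_force"])
    grip(w+14); wait(.2); move_l([px,py,Z],speed=150); print("done t",get_obs()["t"]); return True
E
python3 - <<'E'
from pp import *
pick_place("longest",433.3,335.5,-22.8,0)
cv2.imwrite("pics/a.png",get_image("scene")[:,:,::-1])
E
```

```text
longest w 0.0014037180021184098 f 0.0 t 4.1917
BAD GRASP
```

View pics/a.png

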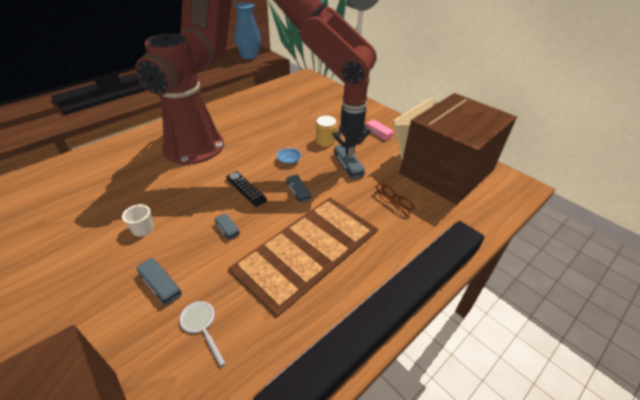

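The gripper is over the longest case at (348,160), but the fingers report fully closed, so I'm checking the state.

Run:
```python
from pp import *
o=get_obs(); print({k:np.round(o[k],2) for k in("tcp_pos","ee_rot","grip_width","grip_force","wrist_force","t")})
i=get_image("scene")[80:220,270:430,::-1]; cv2.imwrite("pics/b.png",cv2.resize(i,None,fx=4,fy=4,interpolation=2))
```

```text
{'tcp_pos': array([433.3 , 335.49,   3.99]), 'ee_rot': array([-180. ,   -0. ,  157.2]), 'grip_width': np.float64(0.59), 'grip_force': np.float64(0.0), 'wrist_force': array([ 0.22, -0.22,  0.26]), 't': np.float64(4.24)}
```

View pics/b.png

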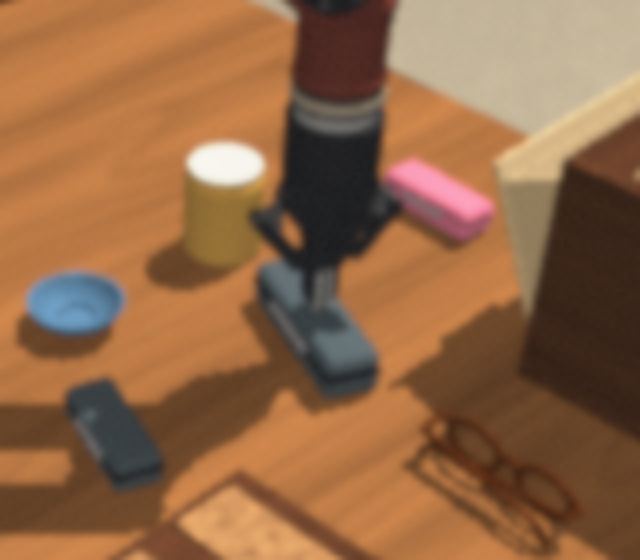

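The case now sits in front of closed fingers, so I'll compare the TCP and case positions in this view.

Run:
```python
from pp import *
c=get_calibration("scene"); get_image("scene"); p=get_obs()["tcp_pos"]
u=proj([p,p+[0,0,34],p+[0,0,75]],c); print("tcp px",u," crop",(u-[270,80])*4)
print("case fit proj", ((proj(box((433.3,335.5,np.radians(-22.8)),DIM['longest'],0),c)-[270,80])*4).round())
for r in regions_of("case_longest","scene"):
    if r["score"]<.4: continue
    e=r["extent"]; best_=max(((fit(r["region"],d,c),n) for n,d in DIM.items()),key=lambda s:s[0][3]); print(np.round(e),best_)
print([ (np.round(r["extent"]),round(r["score"],2)) for r in regions_of("pad_a","scene")])
get_image("top");c=get_calibration("top")
for r in regions_of("case_longest","top"):
    print(np.round(r["extent"]),r["score"])
```

```text
tcp px [[348.44539691 164.19969926]
 [349.23045303 155.91351225]
 [350.21826689 145.487238  ]]  crop [[313.78158766 336.79879706]
 [316.92181212 303.654049  ]
 [320.87306756 261.948952  ]]
case fit proj [[253. 295.]
 [255. 258.]
 [306. 284.]
 [309. 248.]
 [322. 403.]
 [326. 365.]
 [379. 390.]
 [384. 353.]]
[349. 163.  29.  36.] ((np.float64(437.35995122834333), np.float64(329.38649016715067), np.float64(-18.586141088149247), np.float64(0.8270356044827928)), 'second')
[(array([320., 236.,  53.,  41.]), 0.91), (array([344., 223.,  57.,  38.]), 0.9), (array([268., 278.,  61.,  50.]), 0.77), (array([294., 259.,  57.,  46.]), 0.7)]
[250. 230.  31.  41.] 0.69
```

The fingers' tip seems to end at the middle of the case top, with no force. I'll lift, look, then repeat the descent with a picture just before closing.

Run:
```python
from pp import *
def crop(k):
    i=get_image("scene")[90:200,290:410,::-1]; return cv2.resize(i,(400,367),interpolation=2)
p=get_obs()["tcp_pos"]; x,y=433.3,335.5
move_l([x,y,60],speed=100); a=crop(0); o=get_obs(); print(o["tcp_pos"],o["wrist_force"],o["grip_width"])
grip(82); b=crop(1); o=get_obs(); print(o["grip_width"],o["t"])
cv2.imwrite("pics/c.png",np.hstack([a,b]))
```

```text
[432.60688279 335.0908727   59.28229897] [-0.36550243 -0.83334201  0.1023748 ] -0.21942242819400193
82.38497815136363 6.1083
```

View pics/c.png

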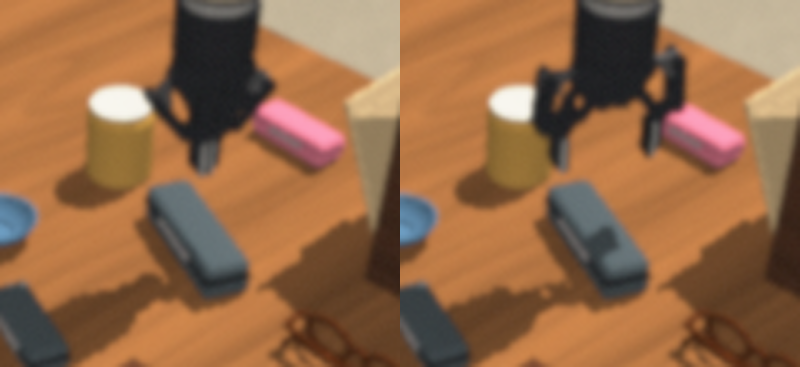

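The left crop shows the fingertips at about image (351,141), but the reported TCP projects to row 150. That puts the real tip about 33 mm higher than reported, so the fingers closed just above the case. I'll probe the free table with a guarded touch to measure the offset and check xy from the top view.

Run:
```python
from pp import *
x,y=440,230
grip(0); move_l([433.3,335.5,100],speed=200); goto([x,y,60],[180,0,180]); move_l([x,y,8],speed=120); f0=get_obs()["wrist_force"][2]
z=8
while z>-45:
    z-=2; move_l([x,y,z],speed=40); o=get_obs(); 
    if o["wrist_force"][2]-f0>4: break
print("contact cmd z",z,o["tcp_pos"],o["wrist_force"],f0,o["t"])
it=get_image("top");isn=get_image("scene")
move_l([x,y,z+3],speed=40)
out=[]
for n,i in(("top",it),("scene",isn)):
    c=get_calibration(n);u=proj([[x,y,0]],c)[0];print(n,u); a,b=int(u[0])-40,int(u[1])-40
    out.append(cv2.resize(i[b:b+80,a:a+80,::-1],(400,400),interpolation=2)); print((u-[a,b])*5)
cv2.imwrite("pics/d.png",np.hstack(out))
```

```text
contact cmd z -38 [440.53429483 230.20234568 -35.59950109] [-7.0105414  -2.16128567 19.50225205] 0.8183504747769742 14.15
top [280.55924532 231.66142419]
[202.79622658 203.30712096]
scene [326.77333003 179.25069484]
[203.86665017 201.2534742 ]
```

View pics/d.png

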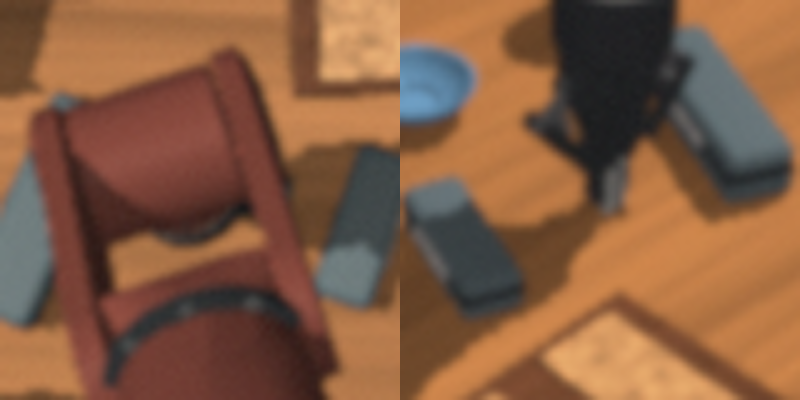

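The table touch came at reported z ≈ -35, so the tip is about 34.5 mm above the reported TCP, and xy agrees to about 3 mm. I'll correct z and go on.

```bash
sed -i 's/tz=4; Z=150/tz=-31; Z=115/; s/\[px,py,45\]/[px,py,12]/; s/speed=120)/speed=150)/' pp.py
python3 - <<'E'
from pp import *
move_l([440,230,80],speed=200)
pick_place("longest",433.3,335.5,-22.8,0)
cv2.imwrite("pics/e.png",get_image("scene")[:,:,::-1])
E
```

```text
longest w 49.639448815449036 f 43.42718303203583 t 18.325
carry w 49.629892309755114
F [-0.04979827 -0.15213329  0.30337545]
done t 24.5167
```

View pics/e.png

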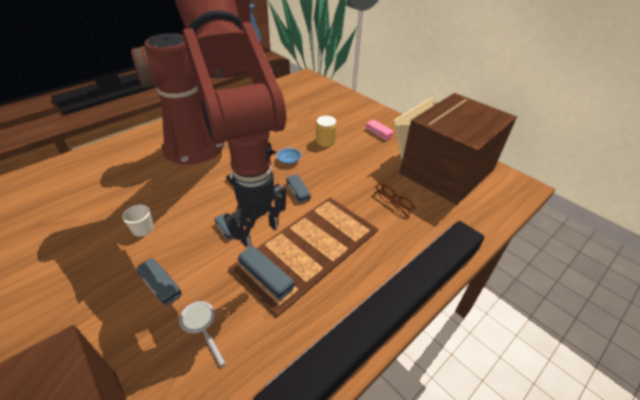

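The longest case sits on the rightmost pad at (267,274). Now the other three.

Run:
```python
from pp import *
ok=pick_place("second",465.5,-338.3,3.5,1) and pick_place("third",424.6,124.2,-18.3,2) and pick_place("shortest",420.5,-122.3,-2.0,3)
print(ok)
goto([330,430,150],[180,0,150])
im=get_image("top"); c=get_calibration("top"); cv2.imwrite("pics/f.png",cv2.resize(im[140:300,150:480,::-1],None,fx=2.4,fy=2.4,interpolation=2))
seen=[]
for n in DIM:
  for r in regions_of("case_"+n,"top"):
    e=r["extent"]
    if r["score"]<.3 or any(abs(e[0]-s)<8 for s in seen) or not 290<e[0]<410: continue
    seen.append(e[0]); b=max(((fit(r["region"],d,c,13),m) for m,d in DIM.items()),key=lambda s:s[0][3]); print(np.round(e),np.round(b[0],2),b[1])
print([pad(i).round(1) for i in range(4)],get_obs()["t"])
```

```text
second w 45.46552657196792 f 43.460009694099426 t 27.5667
carry w 45.14037036225814
F [-0.67685535  0.20862352 -0.05189454]
done t 33.1333
third w 40.98815773869672 f 42.33330309391022 t 37.2417
carry w 41.3147017310257
F [ 0.17395128  0.00759941 -0.74481342]
done t 43.7917
shortest w 37.26020425049074 f 40.27917802333832 t 46.7833
carry w 37.69286314294634
F [-0.63345757 -0.94342195  0.23020787]
done t 53.4083
True
[364. 179.  14.  38.] [616.96 -49.49   2.89   0.89] second
[382. 182.   6.  45.] [ 5.9084e+02 -9.9530e+01  9.3000e+00  1.9000e-01] third
[339. 181.  17.  31.] [608.96  40.72   2.84   0.85] third
[312. 183.  18.  44.] [6.0130e+02 1.2905e+02 1.6400e+00 5.8000e-01] longest
[array([ 621.5, -141.1]), array([616.8, -51.2]), array([612. ,  38.6]), array([607.3, 128.5])] 55.175
```

View pics/f.png

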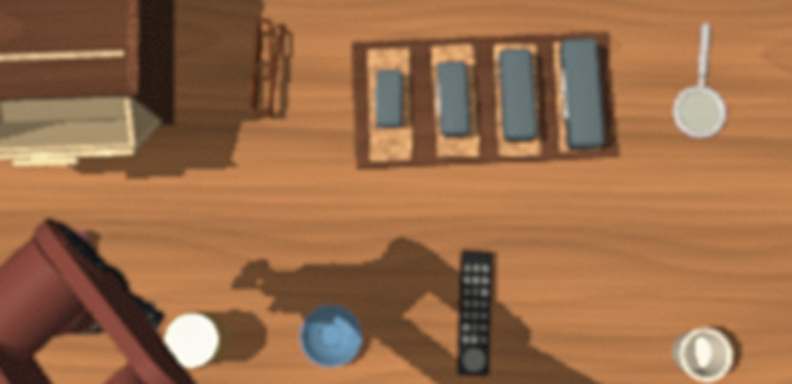

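All four cases lie on their pads in the right order: shortest at crop (389,98), then third (453,97), second (518,93) and longest (581,92). I'll check the centring with a colour-mask fit.

Run:
```python
from pp import *
a=np.radians(PY);ax=np.array([np.cos(a),np.sin(a)]);ay=np.array([-ax[1],ax[0]])
for cam in("top","scene"):
    im=get_image(cam).astype(int); c=get_calibration(cam)
    for i,n in enumerate(DIM):
        d=DIM[n]; roi=render(proj(box((*pad(i),a),(185,74,d[2]),13),c),1)>0
        m=((im[:,:,0]-im[:,:,2]<15)&roi).astype(np.uint8)
        m=cv2.morphologyEx(m,cv2.MORPH_CLOSE,np.ones((3,3)))
        k,l,s,_=cv2.connectedComponentsWithStats(m); m=l==1+s[1:,4].argmax()
        f=fit(m,d,c,13); e=np.array(f[:2])-pad(i); print(cam,n,"dx,dy in pad",round(e@ax,1),round(e@ay,1),"dyaw",round(f[2]-PY,1),"iou",round(f[3],2))
```

```text
top longest dx,dy in pad 0.9 -1.8 dyaw -0.8 iou 0.85
top second dx,dy in pad 3.1 0.6 dyaw 0.6 iou 0.79
top third dx,dy in pad 3.4 -0.6 dyaw -2.2 iou 0.78
top shortest dx,dy in pad -2.1 -1.2 dyaw -2.6 iou 0.82
scene longest dx,dy in pad -1.0 -0.1 dyaw -1.9 iou 0.81
scene second dx,dy in pad -2.8 1.0 dyaw -4.3 iou 0.8
scene third dx,dy in pad -6.7 3.0 dyaw -2.8 iou 0.77
scene shortest dx,dy in pad -3.4 2.3 dyaw -13.2 iou 0.73
```

Every case is within a few millimetres of its pad centre. The one odd value, the shortest case's yaw in the scene view, doesn't show in the top view, so I'm handing in.

```bash
python3 -c "
from station import *
print(sign_off())"
```

```text
the job is handed in; nothing more can be done
None
```

I placed the four cases on the pads in order of length, longest by the magnifier, within about 7 mm of their pad centres by my camera fits, and handed the job in; no verdict came back.

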